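# Draw the loaded dish tray out of the reader

### The arm

A 6-joint arm with a two-finger parallel gripper is mounted at the origin on the work surface. World frame = base frame: x ahead of the robot, y to its left, z up, the work surface at z = 0. Lengths are in m, angles in degrees, forces in N, time in s.
With the tool pointing down it reaches from about 0.4 to 0.825 m from the base axis. Payload 7 kg.
Tool frame: the origin (TCP) lies between the finger pads; the fingertips stand 17 mm ahead of it and the grasp point (between the pads) lies 2 mm behind it; x points along the fingers, y is the direction in which the jaws open and shut, and the axes are right-handed (so a half turn about x gives the same grasp; the last joint's range is limited). The gripper opens to 88 mm and grips with 3 to 60 N. Pads are 19 mm wide; open, the fingers measure 130 mm over their backs; the gripper's body (78 mm by 193 mm) begins 47 mm behind the grasp point.
Start: joints at [-46.805, 20.546, 0.682, 0, -70.136, -16.507], TCP at [0.303, -0.603, 0.244] pointing down, gripper open.
Joint ranges: [-176.03, 176.03], [-82.01, 121.73], [-58.28, 71.71], [-173.87, 95.51], [-174.79, -0.11], [-173.66, 173.66]. Speed limits (degrees/s): [136.94, 136.94, 172.46, 180, 180, 180].

### API

Orientations are given as [roll, pitch, yaw] about the fixed x, y, z axes, in that order (R = Rz(yaw) Ry(pitch) Rx(roll)).
In Python, from plant import r gives the robot as it stands.
- The arm moves only by the shell command python3 -m jog 'ROWS' [FORCE]. ROWS is a JSON object of lists of equal length, an entry for each row: "fingers": the opening, from 0 (shut) to 1 (fully open); "dp": the shift along the tool's x, y, z in mm, a list of three; "twist": the turn about the tool's x in degrees. In form: {"fingers": [fingers, ...], "dp": [[dx, dy, dz], ...], "twist": [twist, ...]}. A call has exactly 5 rows; each row is the pose to reach, as a shift and turn from the pose measured when the call began, along the tool's axes at that moment; what a row does not reach only later rows make up. A row lasts 1/10 s, in which the tool goes at most 50 mm and 8.59 degrees, less where a joint would pass 70% of its speed; a pose out of reach is approached as far as the arm can. A call with a gripper value outside its range is refused whole. The fingers move at their own pace and stop on an object; FORCE is the grip in N (left out, the last holds). Time passes only in rows, so rows that repeat a pose let the fingers close, or fill a call up. It gives the time, the measured TCP pose, the force and the opening at its end, in the units of the state.
- r.get_state(): the state, without advancing time (a new reading comes with each control period).
- r.capture(name): name is "scene" or "top"; returns a dict with "frame" (420x560x3 uint8, red, green, blue), "intrinsics" (3x3 intrinsics, pixels), "pose" (4x4, takes a point from camera to world coordinates). Camera axes: x right, y down, z forward; pixel columns grow to the right and rows downward; lengths in m; the calibration is good to about 2 mm. A picture is of the moment at which its call begins. There is no depth.
- r.close_job(): hands the job in, once; it reports no verdict.
The state is a dict: "time_s": time; "joints": joint angles; "qd": joint speeds; "joint_torque": joint torques, N m; "tcp_pos": TCP position; "eef_rot": TCP orientation; "contact_force": force on the tool from outside, world axes, zero at the start; "moment": the same for the moment, N m; "gripper_width": finger opening in m.
Only numpy, scipy, OpenCV 4.12 (cv2) and the standard library are available. Lean on these libraries where they do the work, as an engineer would, in place of code of your own. Each camera call takes 0.05 s, during which the arm holds its last target. There are 200 camera calls.

### The job

Bring the culture dish out of the reader: only one tray may be out at a time, so first push the empty tray fully home by its lip, then hook a fingertip behind the lip of the tray that carries the dish and draw it out along its rail all the way to its stop. Draw smoothly so that the dish keeps its place on the tray; do not touch the dish, do not pinch a lip between the fingers, and leave the other things on the bench where they are.

Things in the scene. Friction and masses are not known exactly. Their poses are not given: they have to be found in the camera images.
- bed: The dish reader: a low white bed 330 (x) x 270 (y) mm, 10 mm high, with two parallel lanes (rails) along its x axis, centred at its own y = +65 and y = -65 mm. Origin on the bench under the bed's middle; its -x axis points out of the open front towards the robot, +x into the machine. A fixed clear cover (top at 58 mm above the bench) roofs the bed from own x = +28 to +148 mm, and a white housing 100 mm high stands behind it. It is fixed to the bench; its place and yaw vary.
- tray_a (a joint): Travel of the tray that carries the dish, in m: 0 = fully home (in), 0.12 = fully out at its stop; grows as the tray comes out along the bed's -x. Starts home. Which lane it runs in varies. It slides with about 2 N of friction and stays where it is left.
- tray_b (a joint): Travel of the empty tray (the other lane), same measure: 0 = fully home, 0.12 = fully out. Starts part-way out, 0.05 to 0.10. About 2 N of friction, stays where it is left.
- tray_a_seat (a point): Centre of the marked circle on the upper face of the dish's tray, 20 mm above the bench; moves with the tray; axes as the bed. Both trays are black plates 108 mm wide (y) and 160 mm long, running from 105 mm before this point (front, -x) to 55 mm behind it; upper face 20 mm above the bench.
- tray_b_seat (a point): The same point on the empty tray.
- tray_a_lip_rear: Rear half of the upturned aluminium lip at the front edge of the dish's tray, 100 mm wide (y) and 4 mm thick. Origin at the middle of its upper edge, 47 mm above the bench, so the lip stands 27 mm above the tray; axes as the bed. Its rear face (the one to hook behind) lies 2 mm to +x of the origin, facing +x. Behind it the tray is bare for 51 mm, then comes the edge of the dish circle; with the tray home the clear cover also begins 48 mm behind that face.
- tray_a_lip_front: Front half of the same lip of the dish's tray, 100 mm wide, 4 mm thick, 3 mm lower. Origin at the middle of its upper edge, 44 mm above the bench; its front face (to push on) lies 2 mm to -x of the origin, facing -x. The whole lip is 8 mm thick.
- tray_b_lip_rear: Rear half of the upturned aluminium lip at the front edge of the empty tray, 100 mm wide (y) and 4 mm thick. Origin at the middle of its upper edge, 47 mm above the bench, so the lip stands 27 mm above the tray; axes as the bed. Its rear face (the one to hook behind) lies 2 mm to +x of the origin, facing +x. Behind it the tray is bare for 51 mm, then comes the edge of the dish circle; with the tray home the clear cover also begins 48 mm behind that face.
- tray_b_lip_front: Front half of the same lip of the empty tray, 100 mm wide, 4 mm thick, 3 mm lower. Origin at the middle of its upper edge, 44 mm above the bench; its front face (to push on) lies 2 mm to -x of the origin, facing -x. The whole lip is 8 mm thick.
- dish_center (a point): Centre of the closed round culture dish (clear with dark red filling, 92 mm across, 16 mm high, about 35 g) standing loose near the middle of the circle on tray_a; half-way up, 28 mm above the bench.
- cup_left: Capped sample jar, 58 mm across, 68 mm high, beside the bed's left side. Bystander; origin at its underside.
- cup_right: Capped amber jar, 52 mm across, 62 mm high, beside the bed's right side. Bystander; origin at its underside.
- spare_dish: Spare closed culture dish, 92 mm across, 16 mm high, on the bench before the bed. Bystander; origin at its underside.
- dish_stack: Stack of closed dishes, 92 mm across, 48 mm high, beside the bed on the left. Bystander; origin at its underside.
- slide_box: Slide box 102 x 52 x 32 mm beside the bed on the right. Bystander; origin at its underside.
- marker: Marker pen 130 mm long, 13 mm thick, lying on the bench before the bed. Bystander; origin at its underside.
- dish: The same dish as a body; origin at the centre of its underside, 8 mm below dish_center.

How it is judged (in metres and radians):
On the way, in this order (a step that is already met when the one before it is completed fails the run):
1. the empty tray is fully home (value of joint tray_b below 0.008 m), for 0.2 s.
2. the tray with the dish is fully out (value of joint tray_a above 0.11 m), for 0.2 s.
At the end, for the whole second after the job is handed in: the dish's tray stands out at its stop (within 10 mm), at rest, with the dish flat on it and within 12 mm of the centre of its circle; the empty tray is home within 8 mm (value of joint tray_a above 0.11 m and value of joint tray_b below 0.008 m and horizontal distance between dish_center and tray_a_seat below 0.012 m and height (world z) of dish_center between 0.022 and 0.034 m and velocity of joint tray_a between -0.01 and 0.01 m/s); the robot touches nothing.
It fails at once if both trays are out at once (the dish's tray by more than 15 mm while the empty one is more than 15 mm from home) (value of joint each of tray_a, tray_b above 0.015 m).
It fails at once if the robot touches the dish (contact force between any of the fingers, the arm and dish above 0.3 N).
It fails at once if the dish slips more than 20 mm on its tray or leaves it (horizontal distance between dish_center and tray_a_seat above 0.02 m or height (world z) of dish_center above 0.038 m).
It fails at once if a lip is pinched between the fingers ((contact force between the fingers and tray_a_lip_rear above 2 N and contact force between the fingers and tray_a_lip_front above 2 N) or (contact force between the fingers and tray_b_lip_rear above 2 N and contact force between the fingers and tray_b_lip_front above 2 N)).
It fails at once if a bystander is moved by more than 20 mm, or lifted (distance of any of cup_left, cup_right, spare_dish, dish_stack, slide_box, marker from where it was at the start of the episode above 0.02 m).
It also fails if it takes over 48 s, if anything falls off the work surface, if the arm or the gripper's body presses on something with over 40 N, if the wrist force passes 120 N, or if a joint passes its speed limit or range.

## Working session

There is one attempt and no reset: what is moved stays moved. The work goes in short steps, Python scripts to look and compute and a shell command to move; the robot and the scene stay as the last step left them, time stands still between calls to the robot, and variables do not carry over. Pictures are saved under pics/ and viewed, on a budget of 10 in all, crops included, one or two more only if the job needs it, and the job is handed in when it is done.

```bash
mkdir -p pics; ls
cat > look.py <<'E'
import cv2,numpy as np
from plant import r
def cap(n,f):
    c=r.capture(n); im=cv2.cvtColor(np.array(c["frame"]),cv2.COLOR_RGB2BGR)
    cv2.imwrite(f"pics/{f}.png",im); np.savez(f"pics/{f}.npz",K=c["intrinsics"],T=c["pose"]); return im
def ray(f,u,v,z):
    d=np.load(f"pics/{f}.npz"); K,T=d["K"],d["T"]
    w=T[:3,:3]@np.linalg.solve(K,[u,v,1]); o=T[:3,3]; return o+w*(z-o[2])/w[2]
E
python3 - <<'E'
from look import *
cap("top","t0");cap("scene","s0");s=r.get_state()
for k in s: print(k,s[k])
E
```

```text
pics
time_s 0.1
joints [-4.68061229e+01  2.05870636e+01  6.36739956e-01 -1.92629788e-02
 -7.01330765e+01 -1.65070304e+01]
qd [-0.00946696 -0.06551098  0.14917283  0.03621698  0.06556828 -0.02237057]
joint_torque [-1.32391517e-03 -5.84164917e+01  2.93753725e+01  7.01560959e+00
  1.01236906e-02 -5.28119756e-05]
tcp_pos [ 0.30294858 -0.6027269   0.24269721]
eef_rot [ 94.25780356  89.91465588 120.93809084]
contact_force [-0.02591352  0.31718971  0.2493212 ]
moment [0.03354583 0.03483052 0.03045166]
gripper_width 0.08794315519382027
```

View pics/t0.png

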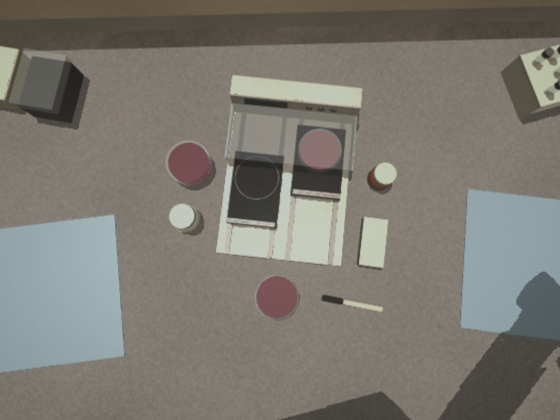

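View pics/s0.png

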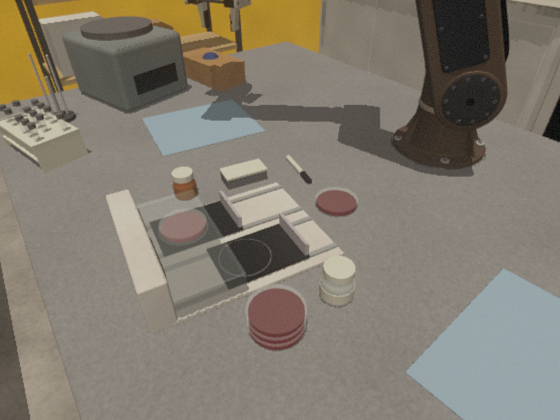

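The top view shows the dish's tray home in the right lane with its lip near (316,195), and the empty tray out in the left lane with its lip near (252,225). The bed's front corners are near (218,254) and (341,264). I'll zoom in on the lips.

Run:
```python
from look import *
im=cv2.imread("pics/t0.png")[140:270,205:365]
cv2.imwrite("pics/c0.png",cv2.resize(im,None,fx=4.5,fy=4.5,interpolation=cv2.INTER_CUBIC))
print(np.load("pics/t0.npz")["T"].round(3))
for p in [(218,254),(341,264)]: print(p,ray("t0",*p,.010).round(4))
for p in [(228,223),(276,228),(293,195),(340,199)]: print(p,ray("t0",*p,.045).round(4))
for p in [(277,297),(352,303)]: print(p,ray("t0",*p,.01).round(4))
```

```text
[[-0.029 -0.989  0.144  0.459]
 [-1.     0.028 -0.005  0.036]
 [ 0.001 -0.144 -0.99   0.858]
 [ 0.     0.     0.     1.   ]]
(218, 254) [0.4891 0.1574 0.01  ]
(341, 264) [ 0.4605 -0.1038  0.01  ]
(228, 223) [0.551  0.1312 0.045 ]
(276, 228) [0.5378 0.0323 0.045 ]
(293, 195) [ 0.606  -0.0052  0.045 ]
(340, 199) [ 0.5947 -0.103   0.045 ]
(277, 297) [0.3958 0.0342 0.01  ]
(352, 303) [ 0.3789 -0.1226  0.01  ]
```

View pics/c0.png

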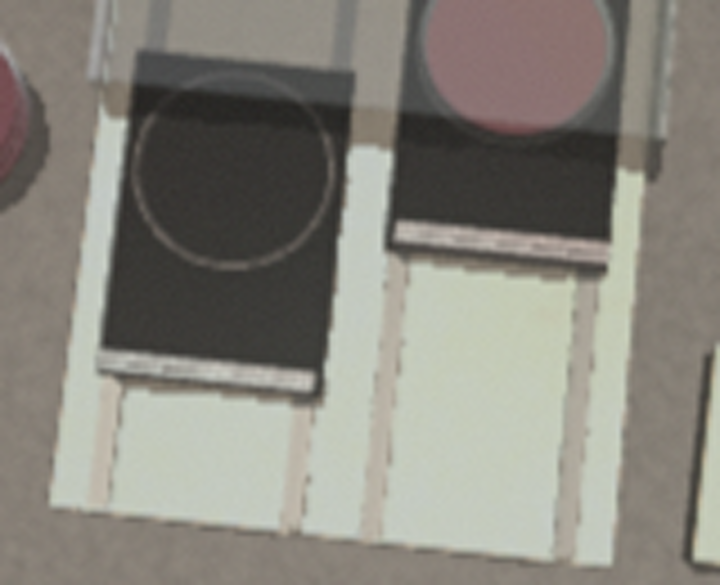

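The crop shows both lips sharply. The ridge of the empty tray's lip runs from (100,360) to (315,381), and the dish tray's from (395,232) to (608,254). Next I'll work out the bed frame and the tool moves.

```bash
cat >> look.py <<'E'
from scipy.spatial.transform import Rotation as R
def tool():
    s=r.get_state(); return np.array(s["tcp_pos"]),R.from_euler("xyz",s["eef_rot"],degrees=True).as_matrix(),s
E
python3 - <<'E'
from look import *
P=lambda x,y,z:ray("t0",x/4.5+205,y/4.5+140,z)
f=lambda a,b:(b,np.degrees(np.arctan2((a-b)[0],-(a-b)[1])))
for n,a,b,z in [("bedfront",(50,506),(613,566),.01),("B",(100,360),(315,381),.0455),("A",(395,232),(608,254),.0455)]:
    p,q=P(*a,z),P(*b,z); d=p-q
    print(n,p.round(4),q.round(4),"mid",((p+q)/2).round(4),"len",np.linalg.norm(d).round(4),"yaw",np.degrees(np.arctan2(-d[0],d[1])).round(2))
p,q=P(50,506,.01),P(613,566,.01); d=(p-q)/np.linalg.norm(p-q); ex=np.array([d[1],-d[0],0])
print("bed origin",((p+q)/2+ex*.165).round(4))
for n,a in [("A",((395,232),(608,254))),("B",((100,360),(315,381)))]:
    m=(P(*a[0],.0455)+P(*a[1],.0455))/2-((p+q)/2+ex*.165); print(n,"own",(m@ex).round(4),(m@d).round(4))
t,Rm,s=tool(); print(t,Rm.round(3))
E
```

```text
bedfront [0.4926 0.1614 0.01  ] [ 0.4568 -0.1041  0.01  ] mid [0.4747 0.0287 0.01  ] len 0.2679 yaw -7.68
B [0.5573 0.1327 0.0455] [0.5448 0.0342 0.0455] mid [0.551  0.0834 0.0455] len 0.0993 yaw -7.24
A [ 0.6132 -0.005   0.0455] [ 0.6    -0.1034  0.0455] mid [ 0.6066 -0.0542  0.0455] len 0.0993 yaw -7.63
bed origin [0.6382 0.0066 0.01  ]
A own -0.0231 -0.0645
B own -0.0966 0.0645
[ 0.30294858 -0.6027269   0.24269721] [[-0.001 -0.449  0.894]
 [ 0.001  0.894  0.449]
 [-1.     0.001 -0.   ]]
```

```bash
python3 -m jog '{"fingers":[0,0,0,0,0],"dp":[[0,27,25],[0,54,49],[0,80,74],[0,107,99],[0,134,123]],"twist":[7,14,21,28,34.3]}' 20
python3 - <<'E'
from look import *
t,M,s=tool(); print(t,M.round(3)); print((M.T@(np.array([.5015,.090,.15])-t)*1000).round(0), s["gripper_width"])
E
```

```text
time_s: 0.6
tcp_pos: [0.3527, -0.4263, 0.2425]
eef_rot: [134.4, 89.9, 126.5]
contact_force: [1.2, -0.5, 0.2]
gripper_width: 0.0531
[ 0.35270107 -0.42626165  0.24246648] [[-0.001  0.138  0.99 ]
 [ 0.002  0.99  -0.138]
 [-1.     0.002 -0.002]]
[ 93. 532.  76.] 0.0530806024074736
```

```bash
python3 -m jog '{"fingers":[0,0,0,0,0],"dp":[[0,40,10],[0,80,20],[0,120,30],[0,160,40],[0,200,50]],"twist":[0,0,0,0,0]}'
python3 -m jog '{"fingers":[0,0,0,0,0],"dp":[[0,40,5],[0,80,10],[0,120,15],[0,160,20],[0,200,26]],"twist":[0,0,0,0,0]}'
python3 -m jog '{"fingers":[0,0,0,0,0],"dp":[[18,35,0],[36,70,0],[54,100,0],[75,132,0],[93,132,0]],"twist":[0,0,0,0,0]}'
python3 - <<'E'
from look import *
t,M,s=tool(); print(t,M.round(3)); print((M.T@(np.array([.5015,.090,.046])-t)*1000).round(0), s["gripper_width"])
cap("top","t1")
E
```

```text
time_s: 1.1
tcp_pos: [0.4299, -0.2334, 0.2426]
eef_rot: [133.8, 89.9, 125.9]
contact_force: [1.0, -0.5, -0.3]
gripper_width: 0.0131
time_s: 1.6
tcp_pos: [0.483, -0.0372, 0.2429]
eef_rot: [132.6, 89.9, 124.7]
contact_force: [0.2, -0.9, 0.4]
gripper_width: -0.0
time_s: 2.1
tcp_pos: [0.5015, 0.0966, 0.149]
eef_rot: [127.7, 89.9, 120.0]
contact_force: [-0.5, -1.0, -0.1]
gripper_width: 0.0002
[0.50152813 0.09660511 0.1490285 ] [[-0.001  0.135  0.991]
 [ 0.002  0.991 -0.135]
 [-1.     0.002 -0.002]]
[103.  -7.   1.] 0.0002376705153208282
```

View pics/t1.png

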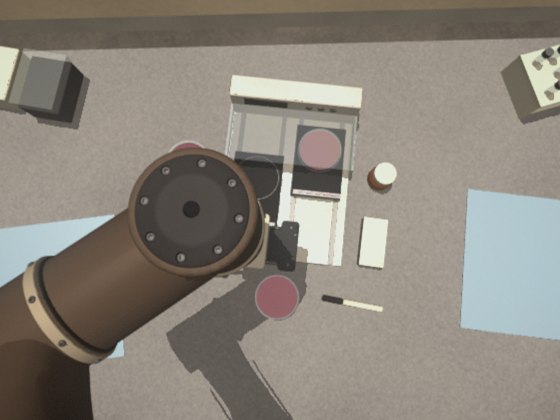

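The arm hides the tip in the top view (near (270,225)). Nothing else has moved. I'll descend in front of the empty tray's lip, with fingertips at about 28 mm.

```bash
python3 -m jog '{"fingers":[0,0,0,0,0],"dp":[[25,-7,0],[50,-7,0],[75,-7,0],[95,-7,0],[104,-7,0]],"twist":[0,0,0,0,0]}'
python3 -m jog '{"fingers":[0,0,0,0,0],"dp":[[0,0,0],[0,0,8],[0,0,16],[0,0,24],[0,0,32]],"twist":[0,0,0,0,0]}'
python3 - <<'E'
from look import *
cap("scene","s1")
im=cv2.imread("pics/s1.png")[130:350,100:380]
cv2.imwrite("pics/c1.png",cv2.resize(im,None,fx=2.5,fy=2.5))
E
```

```text
time_s: 2.65
tcp_pos: [0.4968, 0.0869, 0.0407]
eef_rot: [-165.7, 89.5, -173.5]
contact_force: [0.5, 0.2, 0.8]
gripper_width: 0.0007
time_s: 3.15
tcp_pos: [0.5299, 0.0826, 0.0411]
eef_rot: [-169.6, 89.6, -177.4]
contact_force: [0.7, -0.0, -0.1]
gripper_width: 0.0004
```

View pics/c1.png

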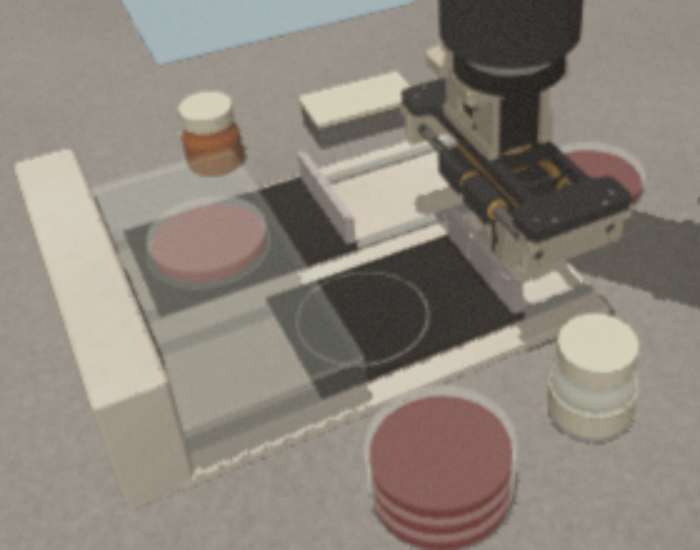

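The fingers stand just in front of the empty tray's lip (crop (490,250)), and the body clears everything. Now I'll push it home.

```bash
python3 -m jog '{"fingers":[0,0,0,0,0],"dp":[[0,0,6],[0,0,12],[0,0,19],[0,0,26],[0,0,34]],"twist":[0,0,0,0,0]}'
python3 -m jog '{"fingers":[0,0,0,0,0],"dp":[[0,0,8],[0,0,16],[0,0,24],[0,0,31],[0,0,36]],"twist":[0,0,0,0,0]}'
python3 -m jog '{"fingers":[0,0,0,0,0],"dp":[[0,0,1],[0,0,2],[0,0,3],[0,0,4],[0,0,5]],"twist":[0,0,0,0,0]}'
python3 - <<'E'
from look import *
t,M,s=tool();print(t,M.round(3))
E
```

```text
time_s: 3.7
tcp_pos: [0.5649, 0.0779, 0.0407]
eef_rot: [-167.0, 89.6, -174.8]
contact_force: [-2.1, 0.2, 2.9]
gripper_width: 0.0004
time_s: 4.2
tcp_pos: [0.6013, 0.0729, 0.0404]
eef_rot: [-167.0, 89.6, -174.9]
contact_force: [-2.2, 0.7, 1.7]
gripper_width: 0.0005
time_s: 4.7
tcp_pos: [0.6061, 0.0722, 0.0403]
eef_rot: [-167.0, 89.6, -174.9]
contact_force: [-1.1, 1.3, 0.1]
gripper_width: 0.0007
[0.60607283 0.07222437 0.04030299] [[-0.007  0.137  0.991]
 [-0.001  0.991 -0.137]
 [-1.    -0.002 -0.007]]
```

```bash
python3 -m jog '{"fingers":[0,0,0,0,0],"dp":[[0,0,1],[0,0,2],[0,0,3],[0,0,4],[0,0,4]],"twist":[0,0,0,0,0]}'
python3 - <<'E'
from look import *
print(r.get_state()["contact_force"])
E
```

```text
time_s: 5.2
tcp_pos: [0.6099, 0.0717, 0.0402]
eef_rot: [-167.3, 89.6, -175.1]
contact_force: [-3.4, 0.5, 2.2]
gripper_width: 0.0006
[-3.41965156  0.53445766  2.16025529]
```

```bash
python3 -m jog '{"fingers":[0,0,0,0,0],"dp":[[0,0,1],[0,0,2],[0,0,3],[0,0,4],[0,0,4]],"twist":[0,0,0,0,0]}'
```

```text
time_s: 5.7
tcp_pos: [0.6101, 0.0713, 0.0398]
eef_rot: [-167.5, 89.2, -175.3]
contact_force: [-16.4, 7.5, 11.2]
gripper_width: 0.0003
```

Force rose to 16 N and the motion stopped, so tray_b is home. I'll back off, lift and check from above.

```bash
python3 -m jog '{"fingers":[0,0,0,0,0],"dp":[[0,0,-8],[0,0,-20],[-30,0,-20],[-70,0,-20],[-110,0,-20]],"twist":[0,0,0,0,0]}'
python3 -m jog '{"fingers":[0,0,0,0,0],"dp":[[0,-30,0],[0,-62,0],[0,-94,0],[0,-125,0],[0,-125,0]],"twist":[0,0,0,0,0]}'
python3 - <<'E'
from look import *
cap("scene","s2")
im=cv2.imread("pics/s2.png")[130:350,100:380]
cv2.imwrite("pics/c2.png",cv2.resize(im,None,fx=2.5,fy=2.5))
t,M,s=tool();ex=np.array([.991,-.134,0]);ey=np.array([.134,.991,0]);o=np.array([.6382,.0066,0])
print(t,M.round(3),s["contact_force"]); print("own",(t-o)@ex,(t-o)@ey)
g=o+.004*ex-.0645*ey; g[2]=.047; print((M.T@(g-t)*1000).round(1))
E
```

```text
time_s: 6.2
tcp_pos: [0.5915, 0.074, 0.1512]
eef_rot: [-165.5, 89.2, -173.4]
contact_force: [0.8, -0.4, 0.4]
gripper_width: 0.0005
time_s: 6.7
tcp_pos: [0.5735, -0.0526, 0.1519]
eef_rot: [-163.9, 89.2, -172.0]
contact_force: [0.4, 1.3, 0.1]
gripper_width: 0.0002
[ 0.57399248 -0.05136403  0.15192696] [[-0.013  0.14   0.99 ]
 [-0.002  0.99  -0.14 ]
 [-1.    -0.003 -0.012]] [ 0.67081893  0.48531175 -0.20322495]
own -0.05586247242312079 -0.06604616483420163
[104.2   2.2  61.1]
```

View pics/c2.png

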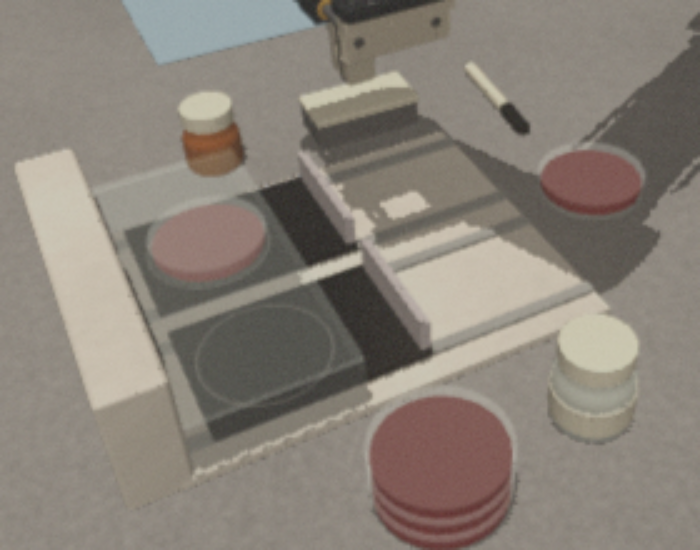

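The empty tray is home, level with the other lip (lips at crop (395,290) and (327,195)). Next: go over the dish tray's bare strip and descend behind its lip.

```bash
python3 -m jog '{"fingers":[0,0,0,0,0],"dp":[[0,0,15],[0,1,31],[0,2,47],[10,2,60],[30,2,60]],"twist":[0,0,0,0,0]}'
python3 -m jog '{"fingers":[0,0,0,0,0],"dp":[[8,0,0],[16,0,0],[22,0,0],[22,0,0],[22,0,0]],"twist":[0,0,0,0,0]}'
python3 - <<'E'
from look import *
cap("scene","s3")
im=cv2.imread("pics/s3.png")[130:350,100:380]
cv2.imwrite("pics/c3.png",cv2.resize(im,None,fx=2.5,fy=2.5))
t,M,s=tool();ex=np.array([.991,-.134,0]);ey=np.array([.134,.991,0]);o=np.array([.6382,.0066,0])
print(t,s["contact_force"]); print("own",(t-o)@ex,(t-o)@ey)
g=o+.004*ex-.0645*ey; g[2]=.047; print((M.T@(g-t)*1000).round(1))
E
```

```text
time_s: 7.25
tcp_pos: [0.6359, -0.0573, 0.1215]
eef_rot: [-162.2, 89.5, -170.2]
contact_force: [-0.4, -0.1, -0.9]
gripper_width: 0.0
time_s: 7.75
tcp_pos: [0.6359, -0.0573, 0.0999]
eef_rot: [-161.2, 89.5, -169.2]
contact_force: [0.4, 0.5, 0.6]
gripper_width: 0.0008
[ 0.63602827 -0.05726734  0.10013749] [-0.76904289 -0.47992353  0.11479942]
own 0.006406043669819872 -0.06358354440666068
[53.2 -0.8 -2. ]
```

View pics/c3.png

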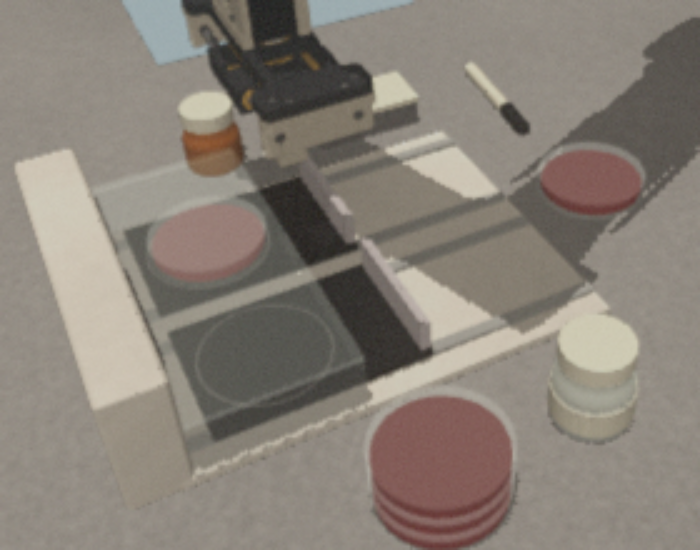

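The fingers hang above the bare strip behind the dish tray's lip (crop about (300,170)). Now descend.

```bash
python3 -m jog '{"fingers":[0,0,0,0,0],"dp":[[8,0,-3],[18,0,-3],[28,0,-3],[36,0,-3],[42,0,-3]],"twist":[0,0,0,0,0]}'
python3 -m jog '{"fingers":[0,0,0,0,0],"dp":[[3,0,0],[6,0,0],[8,0,0],[9,0,0],[9,0,0]],"twist":[0,0,0,0,0]}'
python3 -m jog '{"fingers":[0,0,0,0,0],"dp":[[0,0,-2],[0,0,-4],[0,0,-6],[0,0,-8],[0,0,-10]],"twist":[0,0,0,0,0]}'
```

```text
time_s: 8.3
tcp_pos: [0.6323, -0.057, 0.0568]
eef_rot: [-161.4, 89.5, -169.4]
contact_force: [-0.1, 0.6, -0.4]
gripper_width: 0.0005
time_s: 8.8
tcp_pos: [0.6323, -0.057, 0.0479]
eef_rot: [-161.4, 89.5, -169.4]
contact_force: [-0.7, -0.0, 0.7]
gripper_width: 0.0006
time_s: 9.3
tcp_pos: [0.6226, -0.0556, 0.0482]
eef_rot: [-160.6, 89.5, -168.5]
contact_force: [1.2, -0.9, -1.1]
gripper_width: 0.0004
```

```bash
python3 -m jog '{"fingers":[0,0,0,0,0],"dp":[[0,0,-1],[0,0,-3],[0,0,-5],[0,0,-7],[0,0,-9]],"twist":[0,0,0,0,0]}'
python3 -m jog '{"fingers":[0,0,0,0,0],"dp":[[0,0,-3],[0,0,-6],[0,0,-9],[0,0,-12],[0,0,-15]],"twist":[0,0,0,0,0]}'
python3 - <<'E'
from look import *
cap("scene","s4")
im=cv2.imread("pics/s4.png")[130:350,100:380]
cv2.imwrite("pics/c4.png",cv2.resize(im,None,fx=2.5,fy=2.5))
E
```

```text
time_s: 9.8
tcp_pos: [0.6137, -0.0543, 0.0484]
eef_rot: [-160.1, 89.5, -168.1]
contact_force: [2.5, -0.7, -0.4]
gripper_width: 0.0005
time_s: 10.3
tcp_pos: [0.5984, -0.0522, 0.0484]
eef_rot: [-160.5, 89.5, -168.4]
contact_force: [2.1, -0.9, -0.7]
gripper_width: 0.0005
```

View pics/c4.png

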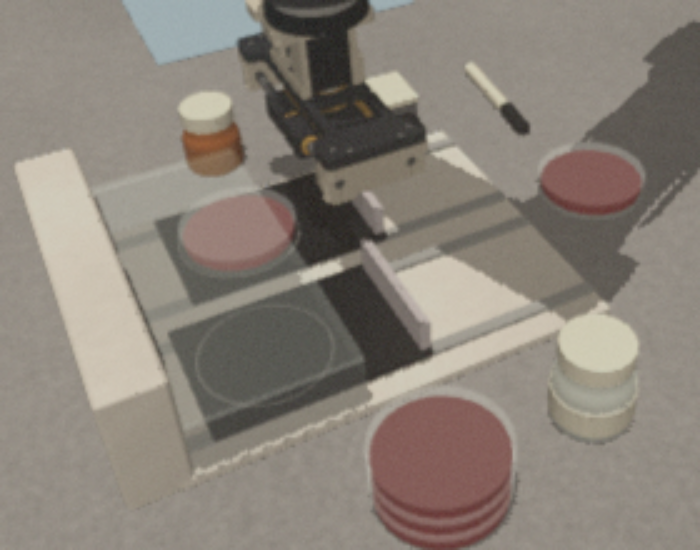

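The tray with the dish is following: the dish is now at crop (238,230), and the tray is about 20 mm out. I'll keep drawing steadily.

```bash
python3 -m jog '{"fingers":[0,0,0,0,0],"dp":[[0,0,-4],[0,0,-8],[0,0,-12],[0,0,-16],[0,0,-20]],"twist":[0,0,0,0,0]}'
python3 -m jog '{"fingers":[0,0,0,0,0],"dp":[[0,0,-4],[0,0,-8],[0,0,-12],[0,0,-16],[0,0,-20]],"twist":[0,0,0,0,0]}'
python3 -m jog '{"fingers":[0,0,0,0,0],"dp":[[0,0,-4],[0,0,-8],[0,0,-12],[0,0,-16],[0,0,-20]],"twist":[0,0,0,0,0]}'
python3 -m jog '{"fingers":[0,0,0,0,0],"dp":[[0,0,-4],[0,0,-8],[0,0,-12],[0,0,-16],[0,0,-20]],"twist":[0,0,0,0,0]}'
python3 -m jog '{"fingers":[0,0,0,0,0],"dp":[[0,0,-3],[0,0,-6],[0,0,-9],[0,0,-11],[0,0,-13]],"twist":[0,0,0,0,0]}'
python3 - <<'E'
from look import *
t,M,s=tool();ex=np.array([.991,-.134,0]);ey=np.array([.134,.991,0]);o=np.array([.6382,.0066,0])
print(s["contact_force"]); print("own",(t-o)@ex,(t-o)@ey)
E
```

```text
time_s: 10.85
tcp_pos: [0.5777, -0.0493, 0.0485]
eef_rot: [-161.7, 89.5, -169.7]
contact_force: [3.1, -0.5, -0.5]
gripper_width: 0.0004
time_s: 11.35
tcp_pos: [0.5576, -0.0465, 0.0488]
eef_rot: [-161.7, 89.5, -169.7]
contact_force: [2.2, -1.4, -1.5]
gripper_width: 0.0005
time_s: 11.85
tcp_pos: [0.5375, -0.0437, 0.0489]
eef_rot: [-161.5, 89.5, -169.5]
contact_force: [2.9, -1.8, -1.5]
gripper_width: 0.0003
time_s: 12.35
tcp_pos: [0.5173, -0.0409, 0.0491]
eef_rot: [-161.4, 89.5, -169.3]
contact_force: [1.9, -0.4, -1.0]
gripper_width: 0.0006
time_s: 12.85
tcp_pos: [0.5043, -0.039, 0.0492]
eef_rot: [-161.4, 89.5, -169.4]
contact_force: [3.7, -2.0, -2.3]
gripper_width: 0.0004
[ 3.68232896 -1.99148779 -2.30298797]
own -0.1265398411701923 -0.06317156574688135
```

```bash
python3 -m jog '{"fingers":[0,0,0,0,0],"dp":[[0,0,-1],[0,0,-2],[0,0,-3],[0,0,-4],[0,0,-5]],"twist":[0,0,0,0,0]}'
python3 -m jog '{"fingers":[0,0,0,0,0],"dp":[[0,0,-1],[0,0,-2],[0,0,-3],[0,0,-3],[0,0,-3]],"twist":[0,0,0,0,0]}'
```

```text
time_s: 13.35
tcp_pos: [0.5043, -0.0381, 0.0503]
eef_rot: [-72.4, 89.9, -80.2]
contact_force: [17.7, -10.0, -11.5]
gripper_width: 0.0007
time_s: 13.85
tcp_pos: [0.5044, -0.0375, 0.0511]
eef_rot: [0.1, 89.7, -7.7]
contact_force: [11.4, -5.6, -6.3]
gripper_width: 0.0006
```

The stop is reached: 18 N with no further travel. I'll release by moving 8 mm towards +x, lift clear, and look from both cameras.

```bash
python3 -m jog '{"fingers":[0,0,0,0,0],"dp":[[0,0,3],[0,0,6],[0,0,9],[0,0,10],[0,0,10]],"twist":[0,0,0,0,0]}'
python3 -m jog '{"fingers":[0,0,0,0,0],"dp":[[-20,0,0],[-50,0,0],[-90,0,0],[-130,0,0],[-170,0,0]],"twist":[0,0,0,0,0]}'
python3 -m jog '{"fingers":[0,0,0,0,0],"dp":[[0,-40,0],[0,-80,0],[0,-120,0],[0,-160,0],[0,-200,0]],"twist":[0,0,0,0,0]}'
python3 -m jog '{"fingers":[0,0,0,0,0],"dp":[[0,-40,0],[0,-80,0],[0,-120,0],[0,-150,0],[0,-150,0]],"twist":[0,0,0,0,0]}'
python3 - <<'E'
from look import *
im=cap("top","t5")
cv2.imwrite("pics/c5.png",cv2.resize(im[70:320,150:400],None,fx=2.4,fy=2.4,interpolation=cv2.INTER_CUBIC))
print(r.get_state()["contact_force"])
E
```

```text
time_s: 14.35
tcp_pos: [0.5141, -0.0388, 0.051]
eef_rot: [-1.6, 89.7, -9.4]
contact_force: [0.5, -0.1, -0.2]
gripper_width: 0.0001
time_s: 14.85
tcp_pos: [0.5125, -0.0388, 0.2225]
eef_rot: [-1.9, 89.7, -9.7]
contact_force: [0.9, 0.1, 0.1]
gripper_width: 0.0006
time_s: 15.35
tcp_pos: [0.4846, -0.2382, 0.2227]
eef_rot: [0.4, 89.7, -7.4]
contact_force: [0.9, 0.2, 0.9]
gripper_width: 0.0003
time_s: 15.85
tcp_pos: [0.4631, -0.3896, 0.2218]
eef_rot: [1.9, 89.8, -6.1]
contact_force: [-0.8, 0.4, -0.6]
gripper_width: 0.0002
[-0.14552356  0.10720057  0.44321144]
```

View pics/c5.png

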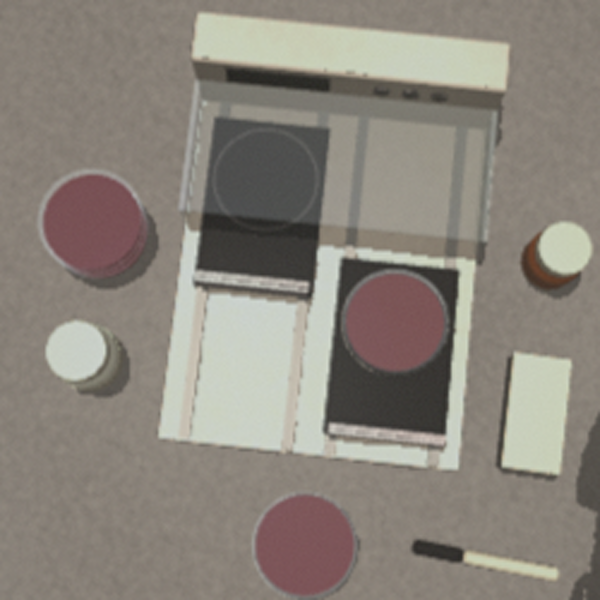

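The dish tray is out, with its lip at crop (387,436) and the dish at (395,321). The empty tray is home, and the bystanders stand where they were. I'll check this numerically before handing in.

Run:
```python
from look import *
im=cv2.imread("pics/t5.png"); h=cv2.cvtColor(im,cv2.COLOR_BGR2HSV)
m=((h[...,1]>70)&((h[...,0]>165)|(h[...,0]<6))).astype(np.uint8)
n,l,st,c=cv2.connectedComponentsWithStats(m)
ex=np.array([.991,-.134,0]);ey=np.array([.134,.991,0]);o=np.array([.6382,.0066,0])
own=lambda p:(np.round((p-o)@ex,4),np.round((p-o)@ey,4))
for i in range(1,n):
    if st[i,4]>300: print("red",c[i].round(1),st[i,4],own(ray("t5",*c[i],.034)))
P=lambda x,y,z:ray("t5",x/2.4+150,y/2.4+70,z)
print("A lip",own((P(328,430,.0455)+P(446,440,.0455))/2),"home ref -0.024")
print("B lip",own((P(197,277,.0455)+P(309,287,.0455))/2))
```

```text
red [188.2 162.3] 1204 (np.float64(0.0187), np.float64(0.214))
red [314.2 203.8] 1197 (np.float64(-0.0423), np.float64(-0.0627))
red [276.6 296.8] 1254 (np.float64(-0.2419), np.float64(-0.0039))
A lip (np.float64(-0.1428), np.float64(-0.0647)) home ref -0.024
B lip (np.float64(-0.0229), np.float64(0.0639))
```

```bash
python3 -c "
from plant import r
print(r.close_job())"
```

```text
the job is handed in; nothing more can be done
None
```

The dish is out of the reader and the job is handed in at about 16 s of the 48 s allowed; no verdict is reported. I pushed the empty tray home with closed fingers until it hit its stop (16 N). Then I hooked the closed fingers behind the dish tray's lip and drew it out at about 40 mm/s to its stop (18 N). I released, lifted clear and moved the arm aside.

Last checks, from the top camera:
- **Dish tray:** about 120 mm out.
- **Empty tray:** home to within about 1 mm.
- **Dish:** about 2 mm from the centre of its circle.
- **Bystanders:** all six look where they were. I re-measured only the spare dish and the stack, and their image positions match the start.
- **Contact:** the force on the tool was about zero.

None of the checks failed or disagreed.

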